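# Take the blue tile from the slanted rack and stand it on the banding wheel

## Robot

A 6-joint arm with a two-finger parallel gripper is mounted at the origin on the work surface. World frame = base frame: x ahead of the robot, y to its left, z up, the work surface at z = 0. Lengths are in mm, angles in rad, forces in N, time in s.
With the tool pointing down it reaches from about 250 to 775 mm from the base axis. Payload 4 kg.
Tool frame: the origin (TCP) lies on the centre line of the jaws, within the pads' length; the fingertips stand 14 mm ahead of it and the grasp point (between the pads) lies 5 mm behind it (robot.finger_overhang is the z of the fingertips in the tool frame, in mm); z points along the fingers, y is the line along which they close (so a half turn about z gives the same grasp; the last joint's range is limited). The gripper opens to 85 mm and grips with 20 to 120 N. Pads are 22 mm wide; open, the fingers measure 114 mm over their backs; the gripper's body (76 mm by 85 mm) begins 54 mm behind the grasp point. The pads swing forward as they close: fully open they stand 13 mm farther back than shut.
Start: joints at [1.22, 0.087, 1.371, -0, 1.684, -0.103], TCP at [134.907, 533.213, 245.341] pointing down, gripper open.
Joint ranges: [-3.1, 3.1], [-0.76, 2.03], [0.27, 2.55], [-1.08, 4.22], [0.17, 2.65], [-2.57, 2.57]. Speed limits (rad/s): [2.79, 2.79, 3.14, 3.14, 3.14, 3.14].

## Interface

Orientations are given as a unit quaternion [x, y, z, w].
In Python, from station import status, vision, robot gives the robot as it stands.
- The arm moves only by the tool jog_arm, never from a script. Its argument "targets" is a list of rows, each an object of numbers: "x", "y", "z": the shift along the tool's x, y, z as a fraction of full scale; "spin": the turn about the tool's z as a fraction of full scale. In form: [{"x": .., "y": .., "z": .., "spin": ..}, ...]. A call has 1 to 10 rows; each row shifts and turns the commanded pose from where the row before left it, along the tool's axes as they then stand; what a row does not reach is not made up. Full scale, the value 1, is 0.04 m for a shift and 5 degrees for a turn. A row lasts 1/10 s, in which the tool goes at most 50 mm and 8.59 degrees, less where a joint would pass 70% of its speed; a pose out of reach is approached as far as the arm can. A call with a number of a shift or a turn outside -1 to 1 is refused whole. A call with a gripper value outside its range is refused whole. "gripper" is the finger opening in mm, from 0 to 85.4, set as the call begins (left out, the last holds). The fingers move at their own pace and stop on an object; the grip force is fixed at half the most. Time passes only in rows, so rows that do not move let the fingers close. It gives the time, the measured TCP pose, the force, the opening and the grip force at its end, in the units of the state.
- status.get_obs(): the state, without advancing time (a new reading comes with each control period).
- vision.get_image(name): name is "side" or "top"; returns (picture, depth): 400x640x3 uint8, blue, green, red; 400x640 float32, mm along the optical axis (not along the pixel's ray), 0 where there is no reading.
- vision.get_calibration(name): a dict with "K" (3x3 intrinsics, pixels), "D" ([k1, k2, p1, p2, k3] as OpenCV has them; the pictures are not rectified), "origin" and "attitude" of the camera in the world. Camera axes: x right, y up, looking along -z (the intrinsics and any distortion apply to the point x, -y, -z); pixel columns grow to the right and rows downward; lengths in mm; the calibration is good to about 2 mm. A picture is of the moment at which its call begins. get_calibration takes no time and is no camera call.
- robot.hand_in(): hands the job in; it is judged then, once.
Trained networks look in the newest picture that a camera, given by its name, has taken for a name from the list of things; names that differ only in an ending like _2 or _b are one class to them, and where a whole thing is asked for, a point or a joint stands for the part that bears it (a point fixed in the world has none). Each returns a list of dicts, best first, with "conf" (0 to 1); they miss things now and then, are a little off and sometimes report something else, mostly with a low value. They report only what shows in the picture. A call takes as long as a camera call. They do not tell look-alikes from the thing itself.
- vision.search_frame(camera, query): "box" ([left, top, right, bottom] in pixels, round what is visible of it).
- vision.regions_of(camera, query): "mask" (400x640 bool, what is visible of it) and "box" ([left, top, right, bottom] in pixels, round what is visible of it).
- vision.mark_of(camera, query): "uv" ([column, row] in pixels: a listed point, or the origin of a listed thing).
The state is a dict: "time_s": time; "joint_pos": joint angles; "joint_velocities": joint speeds; "tau": joint torques, N m; "tool_pos": TCP position; "orientation": TCP orientation; "ft_force": force on the tool from outside, world axes, zero at the start; "ft_torque": the same for the moment, N m; "opening": finger opening in mm; "gripper_force": force on a finger pad.
Only numpy, scipy, OpenCV 4.12 (cv2) and the standard library are available. Lean on these libraries where they do the work, as an engineer would, in place of code of your own. Each camera call takes 0.05 s, during which the arm holds its last target. There are 200 camera calls.

## Task

Swing the steel keeper bar that lies over the tile rack straight up and leave it standing upright, then slide the blue glazed tile up out of its slanted slot by its top edge. Set it down gently, the same way up and centred, on the ledge of the wooden stand on the banding wheel so that it leans against the backrest, and let go. Leave the other tiles in their slots, and do not disturb the glaze jar or the scraper.

Things in the scene. Friction and masses are not known exactly. Their poses are not given: they have to be found in the camera images.
- rack: Fixed wooden tile rack, base 230 x 130 mm. Origin: centre of underside; z up, x across the slots, y along them. 3 slots with floor centres at x = -30, 25, 80, z = 20 mm, rising along (-0.5, 0, 0.866), i.e. leaning 30 deg to -x; each 12 mm wide between 4 mm ribs, 95 mm long, 50 mm deep along the slant; rib tops near z = 67 mm. Side boards at |y| 47-58 mm reach z = 52 mm.
- keeper (a joint): Angle of the keeper bar (rad): 0 level over the tile tops, pointing to the rack's -x; 1.571 straight up; stop at 1.9. Hinge axis along the rack's y. Stiff: it stays where it is left (about 1.2 N at the tab moves it). Flat steel bar 10 mm wide, 8 mm thick, ending 186 mm from the hinge.
- keeper_tab (a point): Grip point on the red tab at the free end of the keeper bar. Tab: 20 mm along the bar, 12 mm wide (rack's y; pinch it across this), standing 34 mm off the bar (on top when the bar is level, on its robot side when upright). The point is 176 mm from the hinge along the bar, 24 mm off the bar's centre line, 14 mm below the tab's top. Axes turn with the bar.
- keeper_hinge (a point): Point on the keeper's hinge axis, mid-width of the bar, at x = 107, z = 116 mm in the rack frame, on a steel post 14 x 34 mm, 124 mm tall.
- blue_tile: Glossy blue ceramic tile with a clay-red strip along its foot: 8 mm thick (x), 90 mm wide (y), 100 mm tall (z), about 170 g. It stands in one of the three slots, leaning with it, its upper 50 mm beyond the ribs. Origin: centre of its foot edge; z runs up the tile to the top edge, x is normal to its face.
- white_tile: White ceramic tile, 8 x 90 x 80 mm, in another slot of the rack; leave it there. Axes as for the blue tile.
- clay_tile: Clay-red unglazed tile, 8 x 90 x 80 mm, in the remaining slot; leave it there. Axes as for the blue tile.
- wheel: Banding wheel, fixed (does not turn): dark steel foot and 170 mm round head with a 170 x 150 mm plywood bat, top at z = 70 mm. Origin: centre of its underside, z up; at yaw 0 its x points away from the robot. It carries the stand.
- stand: Wooden tile stand on the wheel, leaning 22 deg to the wheel's -x. Axes slanted with it: z up the backrest, x away from the backrest, y along the ledge. Origin: where the tile's origin lies when it stands centred and flat on the backrest; 82 mm above wheel's underside. Ledge at z = 0, x from -4 mm (backrest face) to 15 mm (10 mm high lip), 110 mm long; backrest 6 mm thick, up to z = 57 mm.
- glaze_jar: Closed glass glaze jar with a blue cap, 60 mm across, 85 mm tall, stands on the table beside the work; leave it. Origin: centre of its underside.
- scraper: Clay scraper with a broad steel blade and a wooden handle, 170 mm long, lies on the table between rack and wheel; leave it. Origin: middle of its length, underside.
There are look-alikes about, which are no part of the job. What is shaped like the wheel but green or pink is not meant.

How it is judged:
By the outcome, as a careful person would: the job done as asked, in the order asked, and still so for the second after the job is handed in, with the robot touching nothing.
It also fails if it takes over 58 s, if anything falls off the work surface, if the arm or the gripper's body presses on something with over 40 N, if the wrist force passes 120 N, or if a joint passes its speed limit or range.

## Working session

There is one attempt and no reset: what is moved stays moved. The work goes in short steps, Python scripts to look and compute and a tool call to move; the robot and the scene stay as the last step left them, time stands still between calls to the robot, and variables do not carry over. Pictures are saved under pics/ and viewed, at most 10 in all, crops included, and the job is handed in when it is done.

Besides the shell and the picture viewer there is one more tool, called after "Request:" as name(argument=value, ...) on one line, values as JSON. jog_arm: Moves the arm, as the interface text tells. Its arguments: {"type":"object","properties":{"targets":{"type":"array"},"gripper":{"type":"number"}},"required":["targets"]}

```bash
ls; mkdir -p pics
python3 - <<'E'
from station import status, vision, robot
import cv2,numpy as np
for n in ("side","top"):
    im,d=vision.get_image(n); cv2.imwrite(f"pics/{n}0.png",im); np.savez(f"{n}0.npz",im=im,d=d)
    c=vision.get_calibration(n); print(n,{k:np.round(v,4).tolist() for k,v in c.items()})
print(status.get_obs())
E
```

```text
pics
side {'K': [[465.8697, 0.0, 323.0636], [0.0, 465.8697, 203.4574], [0.0, 0.0, 1.0]], 'D': [-0.0687, 0.0, 0.0, 0.0, 0.0], 'origin': [110.5693, 506.2833, 913.8238], 'attitude': [-0.092, 0.3326, 0.8998, -0.2669]}
top {'K': [[455.3191, 0.0, 317.4226], [0.0, 455.3191, 200.9618], [0.0, 0.0, 1.0]], 'D': [-0.09, 0.0, 0.0, 0.0, 0.0], 'origin': [415.5423, -78.0662, 1163.2831], 'attitude': [-0.0186, 0.0172, 0.7132, -0.7005]}
{'time_s': 0.1, 'joint_pos': array([ 1.21988020e+00,  8.78796470e-02,  1.37211956e+00,  8.67977657e-06,
        1.68361391e+00, -1.03107501e-01]), 'joint_velocities': array([-0.00038278, -0.00142227, -0.00322229, -0.00170413,  0.00084944,
        0.00138002]), 'tau': array([ 2.58569773e-03, -3.53017616e+01, -3.14217389e+01, -1.43095690e-04,
        8.02828552e-03,  1.91593148e-05]), 'tool_pos': array([134.76190776, 532.7929031 , 244.24860745]), 'orientation': array([ 1.23586975e-01,  9.92333230e-01, -9.83344845e-04, -2.31572670e-04]), 'ft_force': array([-0.7912802 ,  0.75343306,  0.68168157]), 'ft_torque': array([-0.02967173,  0.01093645, -0.01861692]), 'gripper_force': 0.0, 'opening': 85.15261379400677}
```

View pics/side0.png

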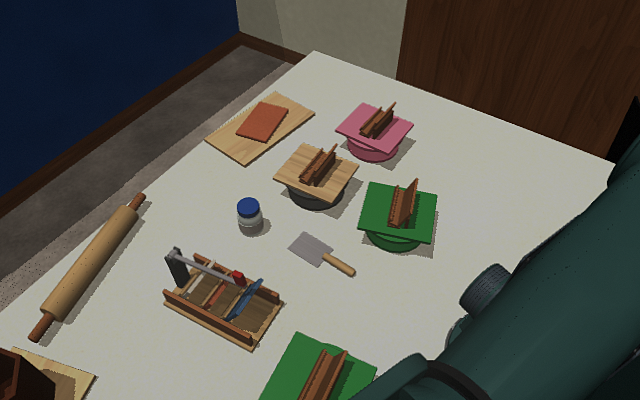

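View pics/top0.png

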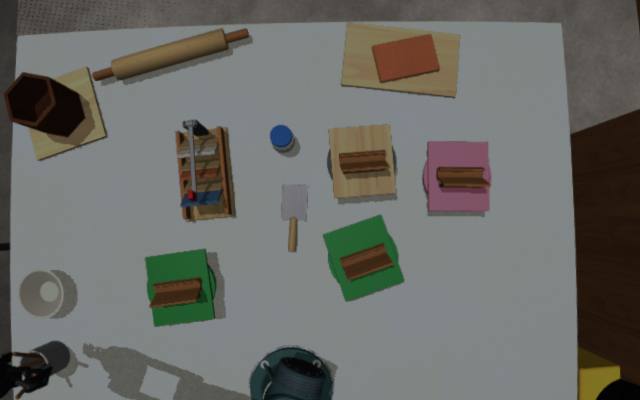

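Top picture: the rack is at (205,173), hinge post far at (195,127), red tab near at (192,196) and the blue tile below it at (200,199), in the slot nearest the robot. The wheel candidates are plywood (363,161), pink (460,177), green (365,258) and green (180,287). The plywood one fits the description (plywood bat on a dark steel head). Side picture: rack (225,300), plywood wheel (315,173).

```bash
cat > h.py <<'E'
from station import status, vision, robot
import cv2,numpy as np
from scipy.spatial.transform import Rotation as R
C={n:vision.get_calibration(n) for n in("side","top")}
def deproj(n,uv,d):
    c=C[n]; uv=np.asarray(uv,float).reshape(-1,1,2); d=np.asarray(d,float).reshape(-1)
    p=cv2.undistortPoints(uv,np.array(c["K"]),np.array(c["D"])).reshape(-1,2)
    P=np.c_[p[:,0]*d,-p[:,1]*d,-d]
    return R.from_quat(c["attitude"]).apply(P)+c["origin"]
def proj(n,P):
    c=C[n]; q=R.from_quat(c["attitude"]).inv().apply(np.atleast_2d(P)-c["origin"])*[1,-1,-1]
    return cv2.projectPoints(q,np.zeros(3),np.zeros(3),np.array(c["K"]),np.array(c["D"]))[0].reshape(-1,2)
def ray_z(n,uv,z):
    a,b=deproj(n,[uv,uv],[100,1000]); t=(z-a[2])/(b[2]-a[2]); return a+t*(b-a)
def cloud(n,d,mask):
    v,u=np.nonzero(mask&(d>0)); return deproj(n,np.c_[u,v],d[v,u])
E
python3 - <<'E'
from h import *
np.set_printoptions(precision=1,suppress=True)
for n in("side","top"):
    im,d=vision.get_image(n); out=dict(im=im,d=d)
    for q in("rack","blue_tile","keeper","wheel","stand","glaze_jar"):
        for i,r in enumerate(vision.regions_of(n,q)[:5]):
            P=cloud(n,d,r["mask"]); out[f"{q}{i}"]=r["mask"]
            print(n,q,i,round(r["conf"],2),np.round(r["box"]).astype(int),len(P),np.median(P,0) if len(P) else "", np.percentile(P[:,2],[2,98]) if len(P) else "")
    for q in("keeper_tab","keeper_hinge","blue_tile","white_tile","clay_tile","wheel","stand","rack"):
        for r in vision.mark_of(n,q)[:3]: 
            print(n,q,round(r["conf"],2),r["uv"], {"keeper_tab":lambda u:ray_z(n,u,140),"keeper_hinge":lambda u:ray_z(n,u,116),"stand":lambda u:ray_z(n,u,82),"wheel":lambda u:ray_z(n,u,0),"rack":lambda u:ray_z(n,u,0)}.get(q,lambda u:ray_z(n,u,20))(r["uv"]))
    np.savez(f"{n}1.npz",**out)
    P=cloud(n,d,np.ones(d.shape,bool)); t=P[abs(P[:,2])<15]; print("table z",np.median(t[:,2]))
E
```

```text
side rack 0 0.57 [162 248 280 355] 6263 [540.3 217.4  21.4] [  2.3 152.7]
side blue_tile 0 0.61 [224 277 265 321] 509 [480.6 209.   86.7] [  7.8 108.1]
side blue_tile 1 0.34 [161 249 282 356] 6191 [540.1 217.3  20.6] [  2.6 153.7]
side keeper 0 0.75 [169 249 249 289] 588 [538.9 209.8 131.4] [ 66.1 174.5]
side wheel 0 0.84 [279 142 357 211] 3658 [ 542.2 -161.5   69.1] [  1.4 129.5]
side wheel 1 0.76 [339 103 414 165] 2960 [ 504.6 -389.8   69.1] [  0.8 129.8]
side wheel 2 0.65 [258 332 375 400] 5081 [281.9 245.2  70.1] [ 66.1 131.7]
side wheel 3 0.64 [362 180 436 255] 4264 [ 320.7 -158.6   69.1] [  5.  129.9]
side stand 0 0.91 [299 145 335 185] 437 [ 569.2 -173.9   87.3] [ 78.9 132.9]
side stand 1 0.91 [386 178 415 224] 826 [ 326.3 -180.1   94.8] [ 78.5 132.6]
side stand 2 0.91 [299 351 348 398] 1294 [266.4 256.4  93.7] [ 78.2 133.5]
side stand 3 0.6 [356 102 398 134] 305 [ 531.3 -404.6   88.5] [ 80.  133.8]
side glaze_jar 0 0.68 [235 196 265 233] 857 [615.2  20.8  61.7] [ 5.5 86.7]
side keeper_tab 0.64 [240.1, 277.8] [490.6 193.6 140. ]
side keeper_hinge 0.55 [173.5, 253.1] [655.  214
[... 1710 characters left out ...]
e 0.66 [187.2, 125.6] [651.3 226.1 116. ]
top keeper_hinge 0.62 [363.3, 155.7] [ 571.7 -184.6  116. ]
top blue_tile 0.76 [208.3, 185.0] [518.9 199.5  20. ]
top white_tile 0.79 [202.2, 140.8] [632.5 215.   20. ]
top clay_tile 0.6 [202.9, 167.0] [565.1 213.2  20. ]
top clay_tile 0.4 [200.9, 140.4] [633.6 218.3  20. ]
top wheel 0.93 [187.6, 285.7] [263.  260.4   0. ]
top wheel 0.84 [363.9, 257.5] [ 328.1 -192.     0. ]
top wheel 0.82 [447.5, 180.7] [ 520.8 -412.9    0. ]
top stand 0.75 [462.1, 172.1] [ 533.6 -425.7   82. ]
top stand 0.72 [174.6, 287.3] [270.2 268.1  82. ]
top stand 0.69 [207.4, 186.0] [511.  186.6  82. ]
top rack 0.75 [207.0, 173.9] [549.6 207.6   0. ]
table z 1.305371776458287
```

```bash
python3 - <<'E'
from h import *
from scipy.optimize import least_squares
np.set_printoptions(precision=2,suppress=True)
for n in("top","side"):
    z=np.load(n+"1.npz"); d=z["d"]; im=z["im"]
    A=cloud(n,d,np.ones(d.shape,bool)); 
    near=A[(abs(A[:,0]-548)<150)&(abs(A[:,1]-210)<110)]
    # silhouette of base: everything above 4mm
    # keeper
    K=cloud(n,d,z["keeper0"]); K=K[K[:,2]>100]
    c=np.cos(.1);ux=np.array([np.cos(.1),np.sin(.1)])
    s=(K[:,:2]-[548,210])@ux
    for lo in range(-100,130,20):
        m=(s>=lo)&(s<lo+20)
        if m.sum()>3: print(n,"bar s",lo+10,m.sum(),np.median(K[m],0),K[m][:,2].min(),K[m][:,2].max())
    # rack boards z 47..56
    B=near[(near[:,2]>47)&(near[:,2]<56)]
    def best(P,off,w):
        # fit pose so that |y| lies in 47..58
        def f(p):
            c,s=np.cos(p[1]),np.sin(p[1]); y=-(P[:,0]-548)*s+(P[:,1]-210)*c-p[0]
            return np.clip(abs(abs(y)-52.5)-5.5,0,8)
        bb=min((np.mean(f((a,b))),a,b) for a in np.arange(-15,15,.5) for b in np.arange(-.1,.3,.01)); return bb
    print("boards",len(B),best(B,0,0))
    T=cloud(n,d,z["blue_tile0"]); T=T[T[:,2]>70]
    T=T[T[:,2]<112]
    nrm=np.linalg.svd(T-T.mean(0))[2]; print("tile",len(T),T.mean(0),"normal",nrm[2],"z",T[:,2].max(),"extremes",T[T[:,1].argmin()],T[T[:,1].argmax()],T[T[:,0].argmin()])
    # wheel bat
    W=A[(abs(A[:,0]-560)<110)&(abs(A[:,1]+185)<110)]
    Wb=W[(W[:,2]>66)&(W[:,2]<76)]
    r=cv2.minAreaRect(Wb[:,:2].astype(np.float32)); print("bat",len(Wb),r,np.median(Wb[:,2]))
    S=W[W[:,2]>78]; r=cv2.minAreaRect(S[:,:2].astype(np.float32)); print("stand",len(S),r, S[:,2].max())
    H=S[S[:,2]>122]; print("back top",H.mean(0),len(H),cv2.minAreaRect(H[:,:2].astype(np.float32)))
    L=S[(S[:,2]<98)]; print("low",L.mean(0),len(L))
E
python3 - <<'E'
import cv2,numpy as np
a=cv2.imread('pics/top0.png'); b=cv2.imread('pics/side0.png')
r=lambda c:cv2.resize(c,(400,300),interpolation=cv2.INTER_CUBIC)
cv2.imwrite('pics/crop1.png',np.vstack([np.hstack([r(a[110:230,125:285]),r(a[115:205,300:420])]),np.hstack([r(b[240:360,150:310]),r(b[135:225,260:380])])]))
E
```

```text
top bar s -70 59 [481.45 198.35 172.01] 144.7720423631872 179.92563066261073
top bar s -50 48 [497.19 201.87 140.36] 135.51845343869604 179.58772499105328
top bar s -30 41 [518.18 204.92 136.98] 131.64140820961825 140.22237919598933
top bar s -10 34 [539.06 206.32 134.89] 128.85613353134386 138.65902094090916
top bar s 10 40 [558.1  209.14 132.2 ] 125.84063762379355 136.38814435874633
top bar s 30 41 [578.98 210.79 129.03] 123.20168303990908 134.74817558527525
top bar s 50 30 [595.81 212.88 128.17] 121.43017798677624 132.83223720407955
top bar s 70 23 [617.17 214.6  125.84] 121.49856073263413 130.47352553369888
top bar s 90 24 [641.89 216.96 121.51] 116.43279032074429 126.37717587243105
top bar s 110 42 [654.96 218.84 124.29] 120.03522977922603 127.42525323630139
boards 811 (np.float64(1.6145129777605296), np.float64(-0.5), np.float64(0.08999999999999989))
tile 278 [478.43 198.56  96.93] normal [0.83 0.08 0.55] z 111.84033609362632 extremes [475.44 157.65 108.55] [478.18 246.86  87.34] [462.91 240.68 107.97]
bat 3290 ((567.35693359375, -187.8807830810547), (168.28260803222656, 154.89
[... 1128 characters left out ...]
68543965321987
boards 948 (np.float64(1.0873138179420523), np.float64(-1.0), np.float64(0.08999999999999989))
tile 316 [472.16 206.62  97.55] normal [0.81 0.06 0.59] z 110.50566720463291 extremes [470.17 156.6  103.11] [485.41 248.1   71.94] [459.42 232.53 108.05]
bat 2108 ((564.56689453125, -185.64190673828125), (171.0599822998047, 152.3943634033203), 3.794403314590454) 69.20180236094251
stand 715 ((556.8360595703125, -185.43435668945312), (48.555747985839844, 115.28939056396484), 1.8197487592697144) 135.5984103036849
back top [ 536.74 -184.43  130.61] 100 ((537.1421508789062, -186.21604919433594), (7.162324905395508, 109.3900375366211), 3.5382022857666016)
low [ 561.44 -178.17   86.9 ] 436
```

View pics/crop1.png

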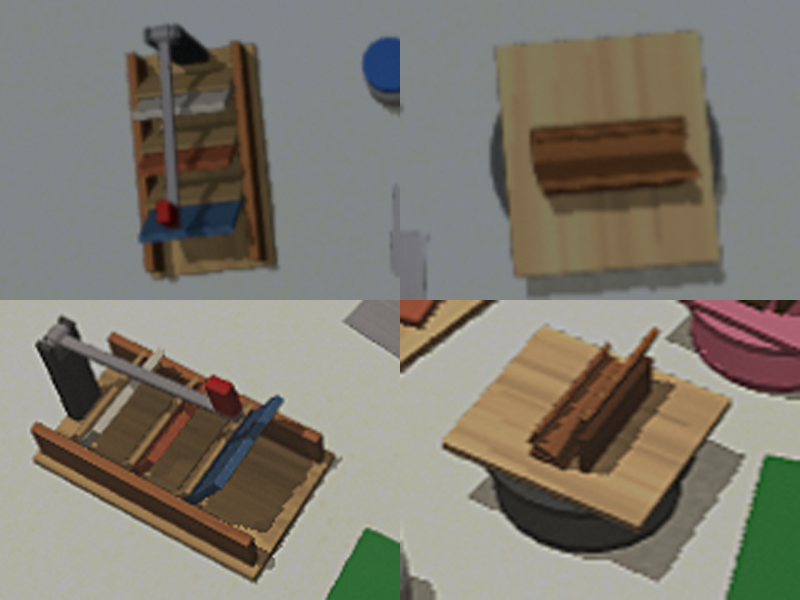

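Crop confirms the choice. Blue tile is in the slot nearest the robot, leaning towards it. The plywood bat on a dark foot has its backrest on the robot side. The rack fits at about (548,209), yaw 0.09. The keeper is about 0.12 rad above level, with its tab near (483,203,161). I'm moving above the tab now.

Request:
jog_arm(targets=[{"spin":-0.97},{"spin":-0.97},{"spin":-0.97},{"spin":-0.97},{"x":-0.79,"y":-0.9},{"x":-0.79,"y":-0.9},{"x":-0.79,"y":-0.9},{"x":-0.79,"y":-0.9},{"x":-0.79,"y":-0.9},{"x":-0.79,"y":-0.9}], gripper=45)

```text
validation failed for argument at $.ta...
```

Request:
jog_arm(targets=[{"x":-0.79,"y":-0.9},{"x":-0.79,"y":-0.9},{"x":-0.79,"y":-0.9},{"x":0},{"x":0}])

```text
validation failed for argument at $.ta...
```

```bash
cat >> h.py <<'E'
RO=np.array([548,209.3,0]); RY=.09
def rack(p,o=RO,yaw=RY): return R.from_euler("z",yaw).apply(p)+o
def tab(a): return rack([107-176*np.cos(a)+24*np.sin(a)*-1,0,116+176*np.sin(a)+24*np.cos(a)])
def tojog(dw,q):  # world shift -> tool units
    return R.from_quat(q).inv().apply(dw)/40
E
python3 - <<'E'
from h import *
np.set_printoptions(precision=2,suppress=True)
o=status.get_obs(); print(o["time_s"],o["tool_pos"],R.from_quat(o["orientation"]).as_matrix()[:,1],o["opening"],o["ft_force"])
for n in("top","side"):
    z=np.load(n+"1.npz"); im=z["im"].astype(int)
    m=(im[...,2]>110)&(im[...,1]<60)&(im[...,0]<60); m&=cv2.dilate(z["keeper0"].astype(np.uint8),np.ones((7,7)))>0
    v,u=np.nonzero(m); P=cloud(n,z["d"],m); print(n,len(u),u.mean(),v.mean(),np.median(P,0),P[:,2].max())
    for a in(0,.06,.12,.16): print(a,tab(a),proj(n,tab(a)), "top",proj(n,tab(a)+[0,0,14]))
E
```

```text
1.6 [134.88 533.23 245.35] [0.25 0.97 0.  ] 84.93202813324937 [0.08 0.13 0.27]
top 28 189.5 194.0 [485.88 203.02 175.74] 179.92563066261073
0 [479.28 203.1  140.  ] [[194.08 197.94]] top [[192.39 197.58]]
0.06 [478.16 203.   150.51] [[192.86 198.17]] top [[191.13 197.81]]
0.12 [477.68 202.95 160.9 ] [[191.6  198.12]] top [[189.83 197.76]]
0.16 [477.71 202.96 167.73] [[190.74 197.93]] top [[188.95 197.57]]
side 47 236.72340425531914 273.6595744680851 [485.49 203.4  173.48] 176.22359937441684
0 [479.28 203.1  140.  ] [[241.56 284.22]] top [[240.64 280.4 ]]
0.06 [478.16 203.   150.51] [[241.37 281.6 ]] top [[240.43 277.71]]
0.12 [477.68 202.95 160.9 ] [[240.89 278.83]] top [[239.95 274.86]]
0.16 [477.71 202.96 167.73] [[240.42 276.9 ]] top [[239.46 272.88]]
```

The tab ends up on the far side (+x) when upright, by rigid rotation of the bar. I'm fixing that sign. Rows need all four keys.

Request:
jog_arm(targets=[{"x":0,"y":0,"z":0,"spin":-0.97},{"x":0,"y":0,"z":0,"spin":-0.97},{"x":0,"y":0,"z":0,"spin":-0.97},{"x":0,"y":0,"z":0,"spin":-0.97},{"x":-0.79,"y":-0.9,"z":0,"spin":0},{"x":-0.79,"y":-0.9,"z":0,"spin":0},{"x":-0.79,"y":-0.9,"z":0,"spin":0},{"x":-0.79,"y":-0.9,"z":0,"spin":0},{"x":-0.79,"y":-0.9,"z":0,"spin":0},{"x":-0.79,"y":-0.9,"z":0,"spin":0}], gripper=45)

```text
time_s: 2.6
tool_pos: [344.4, 333.8, 245.6]
orientation: [-0.046, 0.999, 0.0, 0.0]
ft_force: [1.6, -0.3, -0.6]
opening: 45.0
gripper_force: 0.0
```

Request:
jog_arm(targets=[{"x":-0.79,"y":-0.9,"z":0,"spin":0},{"x":-0.79,"y":-0.9,"z":0,"spin":0},{"x":-0.79,"y":-0.9,"z":0,"spin":0},{"x":0,"y":0,"z":0,"spin":0},{"x":0,"y":0,"z":0,"spin":0}])

```text
time_s: 3.1
tool_pos: [448.0, 235.6, 245.1]
orientation: [-0.044, 0.999, 0.0, -0.0]
ft_force: [0.3, -0.0, -0.4]
opening: 44.8
gripper_force: 0.0
```

```bash
sed -i 's/24\*np.sin(a)\*-1/24*np.sin(a)/' h.py
python3 - <<'E'
from h import *
np.set_printoptions(precision=3,suppress=True)
o=status.get_obs(); q=o["orientation"]; p=o["tool_pos"]; print(o["time_s"],p,R.from_quat(q).as_matrix()[:,1],o["opening"],o["ft_force"])
for n in("top","side"): print(n,[proj(n,tab(.12)+R.from_euler("y",.12).apply([0,0,14])).round(1)])
t=tab(.12)-[0,0,2]; print(t,"jog units",tojog(t-p,q))
E
```

```text
3.1 [447.967 235.57  245.106] [-0.088  0.996  0.   ] 44.784867709873296 [ 0.291 -0.045 -0.43 ]
top [array([[189.6, 194.4]])]
side [array([[236.7, 273.2]])]
[483.401 203.47  158.897] jog units [-0.814 -0.878  2.154]
```

Request:
jog_arm(targets=[{"x":-0.41,"y":-0.44,"z":0,"spin":0},{"x":-0.41,"y":-0.44,"z":0,"spin":0},{"x":0,"y":0,"z":0.6,"spin":0},{"x":0,"y":0,"z":0.6,"spin":0},{"x":0,"y":0,"z":0.5,"spin":0},{"x":0,"y":0,"z":0.45,"spin":0},{"x":0,"y":0,"z":0,"spin":0},{"x":0,"y":0,"z":0,"spin":0}])

```text
time_s: 3.9
tool_pos: [482.6, 205.4, 159.7]
orientation: [-0.046, 0.999, 0.0, -0.0]
ft_force: [0.1, 0.0, 0.5]
opening: 44.9
gripper_force: 0.0
```

Request:
jog_arm(targets=[{"x":0,"y":0,"z":0,"spin":0},{"x":0,"y":0,"z":0,"spin":0},{"x":0,"y":0,"z":0,"spin":0},{"x":0,"y":0,"z":0,"spin":0},{"x":0,"y":0,"z":0,"spin":0},{"x":0,"y":0,"z":0,"spin":0}], gripper=0)

```text
time_s: 4.5
tool_pos: [483.8, 204.1, 160.1]
orientation: [-0.045, 0.999, -0.0, 0.001]
ft_force: [-1.7, -3.3, 3.2]
opening: 11.0
gripper_force: 60.4
```

Run:
```python
from h import *
np.set_printoptions(precision=3,suppress=True)
o=status.get_obs(); q=o["orientation"]; p=o["tool_pos"]; print(o["time_s"],p,R.from_quat(q).as_matrix()[:,1],o["opening"],o["ft_force"],o["gripper_force"])
A=np.linspace(.12,1.571,21); T=np.array([tab(a) for a in A]); D=np.array([tojog(d,q) for d in np.diff(T,axis=0)])
print(D)
```

```text
4.5 [483.754 204.081 160.053] [-0.09   0.996 -0.   ] 10.982234911884417 [-1.694 -3.343  3.189] 60.411195158958435
[[-0.093 -0.    -0.308]
 [-0.115 -0.    -0.301]
 [-0.137 -0.    -0.292]
 [-0.157 -0.    -0.281]
 [-0.177 -0.    -0.269]
 [-0.196 -0.    -0.255]
 [-0.214 -0.    -0.24 ]
 [-0.231 -0.    -0.224]
 [-0.247 -0.    -0.207]
 [-0.261 -0.    -0.188]
 [-0.274 -0.    -0.169]
 [-0.286 -0.    -0.149]
 [-0.296 -0.    -0.128]
 [-0.304 -0.    -0.106]
 [-0.311 -0.    -0.083]
 [-0.316 -0.    -0.061]
 [-0.32  -0.    -0.038]
 [-0.322 -0.    -0.014]
 [-0.322 -0.     0.009]
 [-0.32  -0.     0.032]]
```

Request:
jog_arm(targets=[{"x":-0.09,"y":0,"z":-0.31,"spin":0},{"x":-0.12,"y":0,"z":-0.3,"spin":0},{"x":-0.14,"y":0,"z":-0.29,"spin":0},{"x":-0.16,"y":0,"z":-0.28,"spin":0},{"x":-0.18,"y":0,"z":-0.27,"spin":0},{"x":0,"y":0,"z":0,"spin":0}])

```text
time_s: 5.1
tool_pos: [511.7, 206.6, 218.0]
orientation: [-0.045, 0.999, -0.0, -0.0]
ft_force: [1.0, -1.6, -3.6]
opening: 11.1
gripper_force: 59.0
```

Request:
jog_arm(targets=[{"x":-0.2,"y":0,"z":-0.26,"spin":0},{"x":-0.21,"y":0,"z":-0.24,"spin":0},{"x":-0.23,"y":0,"z":-0.22,"spin":0},{"x":-0.25,"y":0,"z":-0.21,"spin":0},{"x":-0.26,"y":0,"z":-0.19,"spin":0},{"x":0,"y":0,"z":0,"spin":0}])

```text
time_s: 5.7
tool_pos: [556.8, 210.7, 261.2]
orientation: [-0.045, 0.999, -0.0, -0.001]
ft_force: [1.2, -2.0, -4.4]
opening: 10.9
gripper_force: 59.4
```

Run:
```python
from h import *
np.set_printoptions(precision=2,suppress=True)
o=status.get_obs(); q=o["orientation"]; p=o["tool_pos"]; print(o["time_s"],p,R.from_quat(q).as_matrix()[:,1],o["opening"],o["ft_force"],o["gripper_force"],o["joint_pos"])
for n in("top","side"):
    z=dict(zip(("im","d"),vision.get_image(n))); im=z["im"].astype(int)
    m=(im[...,2]>100)&(im[...,1]<60)&(im[...,0]<60); 
    P=cloud(n,z["d"],m); P=P[P[:,2]>100]; print(n,len(P),np.median(P,0) if len(P) else 0)
    cv2.imwrite(f"pics/{n}2.png",z["im"])
a=.12+1.451/2;print(tab(a))
```

```text
5.7 [556.8  210.67 261.19] [-0.09  1.   -0.  ] 10.851475760907372 [ 1.17 -1.96 -4.44] 59.4012576341629 [ 0.27  0.19  1.23 -0.    1.73 -1.39]
top 0 0
side 165 [549.63 212.61 255.22]
[556.18 210.04 263.62]
```

Request:
jog_arm(targets=[{"x":-0.27,"y":0,"z":-0.17,"spin":0},{"x":-0.29,"y":0,"z":-0.15,"spin":0},{"x":-0.3,"y":0,"z":-0.13,"spin":0},{"x":-0.3,"y":0,"z":-0.11,"spin":0},{"x":-0.31,"y":0,"z":-0.08,"spin":0},{"x":0,"y":0,"z":0,"spin":0}])

```text
time_s: 6.4
tool_pos: [615.0, 215.9, 286.8]
orientation: [-0.045, 0.999, -0.0, -0.001]
ft_force: [-0.5, -4.0, -5.6]
opening: 11.0
gripper_force: 58.8
```

Request:
jog_arm(targets=[{"x":-0.32,"y":0,"z":-0.06,"spin":0},{"x":-0.32,"y":0,"z":-0.04,"spin":0},{"x":-0.32,"y":0,"z":-0.01,"spin":0},{"x":-0.32,"y":0,"z":0.01,"spin":0},{"x":-0.2,"y":0,"z":0.02,"spin":0},{"x":0,"y":0,"z":0,"spin":0},{"x":0,"y":0,"z":0,"spin":0}])

```text
time_s: 7.1
tool_pos: [673.9, 221.3, 291.0]
orientation: [-0.045, 0.999, -0.0, 0.0]
ft_force: [-1.7, -4.0, -3.3]
opening: 10.7
gripper_force: 59.0
```

```bash
cat > bar.py <<'E'
from h import *
np.set_printoptions(precision=2,suppress=True)
o=status.get_obs(); q=o["orientation"]; p=o["tool_pos"]; print(o["time_s"],p,o["opening"],o["ft_force"],o["joint_pos"])
import sys
print("tab pred",tab(1.571))
for n in("side","top"):
    im,d=vision.get_image(n); P=cloud(n,d,np.ones(d.shape,bool)); I=im.reshape(-1,3)[(d>0).ravel()].astype(int)
    L=R.from_euler("z",-RY).apply(P-RO); red=(I[:,2]>80)&(I[:,1]<.5*I[:,2])&(I[:,0]<.5*I[:,2])&(L[:,2]>130)&(abs(L[:,1])<25)
    print(n,"red",red.sum(),np.median(L[red],0) if red.any() else "")
    grey=(I.max(1)-I.min(1)<25)&(abs(L[:,1])<13)&(L[:,2]>110)&(L[:,2]<310)&(abs(L[:,0]-107)<45)
    for lo in range(110,310,25):
        m=grey&(L[:,2]>=lo)&(L[:,2]<lo+25)
        if m.sum()>3: print("  z",lo+12,m.sum(),np.median(L[m],0),np.percentile(L[m][:,0],[5,95]))
    cv2.imwrite(f"pics/{n}_{sys.argv[1]}.png",im)
E
python3 bar.py 3
```

```text
7.1 [673.91 221.28 291.03] 10.67269158585084 [-1.75 -4.04 -3.26] [ 0.24  0.46  0.82 -0.    1.86 -1.42]
tab pred [678.51 221.08 292.  ]
side red 121 [106.36   2.34 301.35]
  z 122 98 [100.77   2.65 121.52] [ 96.14 109.39]
  z 147 41 [100.07   2.89 146.51] [ 97.59 105.02]
  z 172 43 [ 97.77   2.02 172.51] [ 95.44 101.89]
  z 197 49 [ 95.18   3.   198.17] [ 93.73 100.64]
  z 222 47 [ 93.18   2.15 221.64] [90.97 97.4 ]
  z 247 56 [ 90.84   2.46 247.9 ] [89.12 96.64]
  z 272 66 [ 89.13   2.97 274.04] [ 86.47 117.84]
  z 297 135 [114.72   2.26 298.58] [ 85.22 128.12]
top red 41 [108.56  -0.98 304.37]
  z 122 57 [103.88  -3.2  123.38] [ 99.74 114.36]
  z 147 16 [103.2   -4.06 149.66] [100.99 108.73]
  z 172 16 [101.41  -4.19 171.56] [ 99.2  105.82]
  z 197 17 [ 98.4   -2.72 196.75] [ 96.34 103.23]
  z 222 16 [ 96.44  -5.39 223.84] [ 93.94 100.41]
  z 247 16 [ 93.29  -5.13 246.89] [90.28 97.25]
  z 272 31 [ 90.36  -5.02 277.22] [ 87.87 117.89]
  z 297 64 [ 96.79  -5.24 295.17] [ 86.76 120.07]
```

Side and top depth both show the bar about 0.09 rad short of upright, with the tab slipped in the grip. I'll regrip nearer the bar and finish.

Request:
jog_arm(targets=[{"x":0,"y":0,"z":0,"spin":0},{"x":0,"y":0,"z":0,"spin":0},{"x":0,"y":0,"z":0,"spin":0},{"x":0.25,"y":0,"z":0,"spin":0},{"x":0,"y":0,"z":0,"spin":0}], gripper=25)

```text
time_s: 7.7
tool_pos: [663.8, 221.4, 292.3]
orientation: [-0.046, 0.999, 0.001, 0.001]
ft_force: [0.3, 1.0, 1.0]
opening: 25.0
gripper_force: 0.0
```

Request:
jog_arm(targets=[{"x":0,"y":0,"z":0,"spin":0},{"x":0,"y":0,"z":0,"spin":0},{"x":0,"y":0,"z":0,"spin":0},{"x":0,"y":0,"z":0,"spin":0},{"x":-0.15,"y":0,"z":0,"spin":0},{"x":-0.15,"y":0,"z":0,"spin":0},{"x":-0.12,"y":0,"z":0.01,"spin":0},{"x":0,"y":0,"z":0,"spin":0},{"x":0,"y":0,"z":0,"spin":0}], gripper=0)

```text
time_s: 8.6
tool_pos: [681.8, 222.0, 290.3]
orientation: [-0.045, 0.999, -0.0, 0.0]
ft_force: [-0.3, -2.8, 4.1]
opening: 11.1
gripper_force: 60.3
```

```bash
python3 bar.py 4
```

```text
8.6 [681.83 221.95 290.25] 11.081467326260427 [-0.26 -2.82  4.1 ] [ 0.24  0.48  0.79 -0.    1.87 -1.43]
tab pred [678.51 221.08 292.  ]
side red 81 [118.48   1.41 300.86]
  z 122 102 [101.93   2.33 121.21] [ 96.77 110.55]
  z 147 46 [102.66   2.44 148.49] [100.92 108.2 ]
  z 172 48 [102.98   2.29 172.72] [101.17 108.76]
  z 197 54 [103.28   1.74 197.78] [101.33 108.35]
  z 222 51 [102.99   2.07 222.85] [101.33 107.87]
  z 247 59 [103.18   1.72 246.93] [101.05 108.02]
  z 272 82 [103.43   3.1  275.58] [102.07 125.15]
  z 297 140 [122.84   1.68 299.85] [102.22 137.52]
top red 24 [119.99  -0.82 302.7 ]
  z 122 61 [104.77  -3.16 123.41] [ 99.93 114.19]
  z 147 21 [104.97  -2.72 149.1 ] [104.25 111.07]
  z 172 19 [105.34  -3.52 171.8 ] [104.39 110.29]
  z 197 18 [105.2   -3.57 196.29] [104.18 109.44]
  z 222 20 [104.03  -3.68 224.39] [102.19 108.91]
  z 247 26 [103.43  -4.45 247.77] [102.06 108.3 ]
  z 272 36 [104.29  -4.59 274.45] [102.58 125.5 ]
  z 297 62 [109.78  -4.94 297.14] [103.15 128.8 ]
```

The bar is upright to within about 0.01 rad in both cameras. Next I release, rise, and move back over the blue tile.

Request:
jog_arm(targets=[{"x":0,"y":0,"z":0,"spin":0},{"x":0,"y":0,"z":0,"spin":0},{"x":0,"y":0,"z":0,"spin":0},{"x":0,"y":0,"z":-0.4,"spin":0},{"x":0,"y":0,"z":-0.5,"spin":0},{"x":0,"y":0,"z":-0.6,"spin":0},{"x":0,"y":0,"z":-0.2,"spin":0}], gripper=45)

```text
time_s: 9.4
tool_pos: [681.3, 222.8, 361.7]
orientation: [-0.046, 0.999, 0.001, 0.003]
ft_force: [0.1, -0.8, 0.3]
opening: 45.1
gripper_force: 0.0
```

Request:
jog_arm(targets=[{"x":0.5,"y":0,"z":0,"spin":0},{"x":0.9,"y":0,"z":0,"spin":0},{"x":0.9,"y":0,"z":0,"spin":0},{"x":0.9,"y":0,"z":0,"spin":0},{"x":0.9,"y":0,"z":0,"spin":0},{"x":0.7,"y":0,"z":0,"spin":0},{"x":0.4,"y":0,"z":0,"spin":0},{"x":0,"y":0,"z":0,"spin":0}])

```text
time_s: 10.2
tool_pos: [472.0, 203.6, 359.2]
orientation: [-0.046, 0.999, 0.0, 0.001]
ft_force: [0.1, 0.3, -0.1]
opening: 45.1
gripper_force: 0.0
```

Request:
jog_arm(targets=[{"x":0,"y":0,"z":0.1,"spin":1},{"x":0,"y":0,"z":0.2,"spin":1},{"x":0,"y":0,"z":0.2,"spin":1},{"x":0,"y":0,"z":0.2,"spin":1},{"x":0,"y":0,"z":0.2,"spin":1},{"x":0,"y":0,"z":0.2,"spin":1},{"x":0,"y":0,"z":0.2,"spin":1},{"x":0,"y":0,"z":0.2,"spin":1},{"x":0,"y":0,"z":0.2,"spin":1},{"x":0,"y":0,"z":0.2,"spin":1}])

```text
time_s: 11.2
tool_pos: [474.6, 203.5, 281.1]
orientation: [0.383, 0.924, -0.0, -0.0]
ft_force: [0.1, 0.0, -0.2]
opening: 45.4
gripper_force: 0.0
```

Request:
jog_arm(targets=[{"x":0,"y":0,"z":0.2,"spin":1},{"x":0,"y":0,"z":0.2,"spin":1},{"x":0,"y":0,"z":0.2,"spin":1},{"x":0,"y":0,"z":0.2,"spin":1},{"x":0,"y":0,"z":0.2,"spin":1},{"x":0,"y":0,"z":0.2,"spin":1},{"x":0,"y":0,"z":0.2,"spin":1},{"x":0,"y":0,"z":0.2,"spin":1},{"x":0,"y":0,"z":0,"spin":0},{"x":0,"y":0,"z":0,"spin":0}])

```text
time_s: 12.2
tool_pos: [474.2, 203.4, 217.8]
orientation: [0.674, 0.739, -0.0, -0.0]
ft_force: [-0.2, 0.1, 0.6]
opening: 45.4
gripper_force: 0.0
```

```bash
cat > bt.py <<'E'
from h import *
import sys
np.set_printoptions(precision=2,suppress=True)
o=status.get_obs(); q=o["orientation"]; p=o["tool_pos"]; print(o["time_s"],p,R.from_quat(q).as_matrix()[:,1],o["opening"],o["ft_force"],o["joint_pos"][5])
L=R.from_euler("z",-RY).apply(p-RO); print("tcp in rack",L)
t=rack([-76,0,108]); print("jog",tojog(t-p,q))
E
python3 bt.py
```

```text
12.2 [474.19 203.41 217.84] [ 1.    0.09 -0.  ] 45.391600899656396 [-0.21  0.08  0.56] 0.202766674860366
tcp in rack [-74.04   0.77 217.84]
jog [-0.02 -0.05  2.75]
```

Request:
jog_arm(targets=[{"x":-0.02,"y":-0.05,"z":0.5,"spin":0},{"x":0,"y":0,"z":0.6,"spin":0},{"x":0,"y":0,"z":0.6,"spin":0},{"x":0,"y":0,"z":0.5,"spin":0},{"x":0,"y":0,"z":0.35,"spin":0},{"x":0,"y":0,"z":0.2,"spin":0},{"x":0,"y":0,"z":0,"spin":0},{"x":0,"y":0,"z":0,"spin":0}])

```text
time_s: 13.0
tool_pos: [472.6, 202.6, 109.5]
orientation: [0.674, 0.739, 0.001, 0.0]
ft_force: [0.3, 0.9, 0.8]
opening: 44.9
gripper_force: 0.0
```

Request:
jog_arm(targets=[{"x":0,"y":0,"z":0,"spin":0},{"x":0,"y":0,"z":0,"spin":0},{"x":0,"y":0,"z":0,"spin":0},{"x":0,"y":0,"z":0,"spin":0}], gripper=20)

```text
time_s: 13.4
tool_pos: [472.1, 202.5, 108.9]
orientation: [0.674, 0.738, 0.0, 0.0]
ft_force: [0.7, -0.5, 0.8]
opening: 19.7
gripper_force: 0.0
```

```bash
python3 bt.py
python3 - <<'E'
from h import *
np.set_printoptions(precision=1,suppress=True)
o=[]
for n in("side","top"):
    im,d=vision.get_image(n)
    r=vision.regions_of(n,"blue_tile")[0]; P=R.from_euler("z",-RY).apply(cloud(n,d,r["mask"])-RO)
    print(n,r["conf"],len(P),np.percentile(P,[2,50,98],axis=0))
    u,v=proj(n,rack([-80,0,105]))[0].astype(int); c=im[max(v-50,0):v+50,u-66:u+67]; o.append(cv2.resize(c,(400,300),interpolation=cv2.INTER_CUBIC))
cv2.imwrite("pics/c5.png",np.hstack(o))
E
```

```text
13.4 [472.07 202.46 108.9 ] [1.   0.09 0.  ] 19.709877631627165 [ 0.65 -0.55  0.78] 0.20388791601864206
tcp in rack [-76.24   0.01 108.9 ]
jog [-0.    0.01  0.02]
side 0.55 233 [[-83.6  -3.5  40.1]
 [-66.2  27.5  83.9]
 [-39.   44.1 108.2]]
top 0.76 212 [[-81.4 -44.8  58.4]
 [-66.  -26.1  91.4]
 [-49.8  -5.3 110.1]]
```

View pics/c5.png

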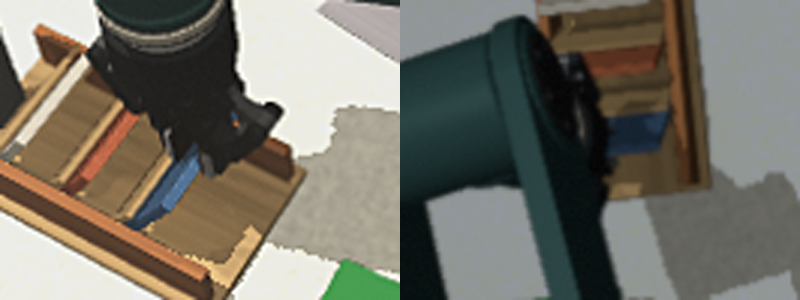

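The crop shows the two fingers straddling the blue tile's top edge (side crop around (190,165)). Closing.

Request:
jog_arm(targets=[{"x":0,"y":0,"z":0,"spin":0},{"x":0,"y":0,"z":0,"spin":0},{"x":0,"y":0,"z":0,"spin":0}], gripper=0)

```text
time_s: 13.9
tool_pos: [475.1, 202.8, 111.3]
orientation: [0.674, 0.738, 0.004, 0.003]
ft_force: [2.6, -0.7, 4.9]
opening: 10.1
gripper_force: 55.9
```

Request:
jog_arm(targets=[{"x":0,"y":-0.07,"z":-0.13,"spin":0},{"x":0,"y":-0.07,"z":-0.13,"spin":0},{"x":0,"y":-0.07,"z":-0.13,"spin":0},{"x":0,"y":0,"z":0,"spin":0}])

```text
time_s: 14.3
tool_pos: [466.6, 202.0, 126.4]
orientation: [0.674, 0.738, 0.004, 0.003]
ft_force: [4.1, 0.0, 2.4]
opening: 9.5
gripper_force: 56.0
```

```bash
cat > tl.py <<'E'
from h import *
import sys
np.set_printoptions(precision=1,suppress=True)
o=status.get_obs(); p=o["tool_pos"]; print(o["time_s"],"tcp rack",R.from_euler("z",-RY).apply(p-RO),o["opening"],o["ft_force"],o["gripper_force"])
out=[]
for n in("side","top"):
    im,d=vision.get_image(n); I=im.astype(int)
    m=(I[...,0]>I[...,2]*1.5)&(I[...,0]>60)&(I[...,0]>1.15*I[...,1])
    P=R.from_euler("z",-RY).apply(cloud(n,d,m)-RO); k=(np.linalg.norm(P[:,:2]-R.from_euler("z",-RY).apply(p-RO)[:2],axis=1)<90)&(P[:,2]>15)&(P[:,2]<p[2]+20); P=P[k]
    if len(P)>20:
        s=np.linalg.svd(P-P.mean(0),full_matrices=False)[2][2]; s*=np.sign(s[0]); print(n,len(P),"normal",s,"tilt deg",np.degrees(np.arctan2(s[2],s[0])),np.percentile(P,[2,50,98],axis=0).tolist())
    u,v=proj(n,p-[0,0,40])[0].astype(int); c=im[max(v-60,0):v+60,max(u-80,0):u+80]; out.append(cv2.resize(c,(400,300),interpolation=cv2.INTER_CUBIC))
cv2.imwrite(f"pics/{sys.argv[1]}.png",np.hstack(out))
E
python3 tl.py t1
```

```text
14.3 tcp rack [-81.7   0.1 126.4] 9.528151367398861 [4.1 0.  2.4] 56.01968178525567
side 152 normal [0.9 0.  0.5] tilt deg 28.066903431873634 [[-87.65007718213145, -3.2635172214330233, 47.565722336630095], [-81.16333327054765, 28.85823973988449, 120.41093804837362], [-47.4483165295733, 44.13540910196441, 125.6530379604007]]
top 74 normal [0.9 0.1 0.5] tilt deg 29.63958652829668 [[-84.96328331983116, -44.53278001867385, 65.22712883417951], [-66.62259662636455, -35.61788627342486, 101.58683848109649], [-51.852497605118444, 5.09655962022564, 127.65977131896574]]
```

Request:
jog_arm(targets=[{"x":0,"y":-0.09,"z":-0.15,"spin":0},{"x":0,"y":-0.09,"z":-0.15,"spin":0},{"x":0,"y":-0.09,"z":-0.15,"spin":0},{"x":0,"y":0,"z":0,"spin":0}])

```text
time_s: 14.8
tool_pos: [455.1, 201.0, 143.8]
orientation: [0.674, 0.738, 0.003, 0.002]
ft_force: [5.3, 0.6, 3.2]
opening: 9.9
gripper_force: 60.2
```

```bash
python3 tl.py t2
```

```text
14.8 tcp rack [-93.3   0.1 143.8] 9.90350551852447 [5.3 0.6 3.2] 60.20692974328995
side 189 normal [0.9 0.  0.5] tilt deg 29.099438253474148 [[-99.53886156789856, -6.899473502538317, 66.19936335838398], [-89.12247284223365, 28.247046177010397, 131.40665045011565], [-57.071104322534886, 44.125210339016704, 143.2756347954885]]
top 153 normal [0.9 0.  0.5] tilt deg 28.624597751840525 [[-96.62335777848584, -44.916530233227306, 61.84378278835461], [-63.764306547254805, -22.699701000306952, 90.73746542471895], [-51.481582281172855, 10.594603232049312, 142.65615321329378]]
```

Request:
jog_arm(targets=[{"x":0,"y":-0.07,"z":-0.12,"spin":0},{"x":0,"y":-0.07,"z":-0.12,"spin":0},{"x":0,"y":-0.07,"z":-0.12,"spin":0},{"x":0,"y":-0.07,"z":-0.12,"spin":0},{"x":0,"y":-0.07,"z":-0.12,"spin":0},{"x":0,"y":0,"z":-0.3,"spin":0},{"x":0,"y":0,"z":0,"spin":0}])

```text
time_s: 15.6
tool_pos: [439.5, 199.7, 180.0]
orientation: [0.674, 0.739, 0.001, 0.001]
ft_force: [1.1, -0.3, -0.4]
opening: 5.6
gripper_force: 65.9
```

```bash
python3 tl.py t3
```

```text
15.6 tcp rack [-108.9    0.2  180. ] 5.56683997162611 [ 1.1 -0.3 -0.4] 65.87623116793111
side 130 normal [1.  0.1 0. ] tilt deg 1.9204721616751108 [[-115.67933830561232, -35.13624710589278, 83.47538873676336], [-110.10317332956384, 34.038502144001626, 173.1704414925145], [-106.27935637970226, 44.15667311162413, 177.00586559078576]]
top 33 normal [ 1.  -0.   0.1] tilt deg 7.819668747150661 [[-110.86258516368129, -43.56708377335083, 170.54325215670067], [-108.56780422188487, -25.96614011615321, 174.81787811879394], [-106.65966430364512, -9.195223706016398, 178.7338131438195]]
```

View pics/t3.png

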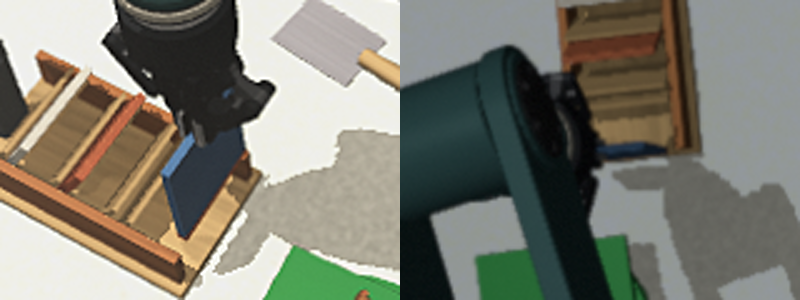

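The tile came out cleanly. It now hangs vertical and square in the pads, top at z≈177. The other two tiles are still in their slots. Lifting and carrying to the wheel.

Request:
jog_arm(targets=[{"x":0,"y":0,"z":-0.3,"spin":0},{"x":0,"y":0,"z":-0.6,"spin":0},{"x":0,"y":0,"z":-0.7,"spin":0},{"x":0,"y":0,"z":-0.5,"spin":0},{"x":-0.3,"y":0.08,"z":-0.2,"spin":0},{"x":-0.5,"y":0.12,"z":0,"spin":0},{"x":-0.7,"y":0.16,"z":0,"spin":0},{"x":-0.8,"y":0.18,"z":0,"spin":0},{"x":-0.8,"y":0.18,"z":0,"spin":0},{"x":-0.8,"y":0.18,"z":0,"spin":0}])

```text
time_s: 16.7
tool_pos: [488.8, 45.2, 269.4]
orientation: [0.674, 0.738, -0.001, -0.0]
ft_force: [1.5, 0.4, -1.4]
opening: 5.6
gripper_force: 65.9
```

Request:
jog_arm(targets=[{"x":-0.8,"y":0.18,"z":0,"spin":0},{"x":-0.8,"y":0.18,"z":0,"spin":0},{"x":-0.8,"y":0.18,"z":0,"spin":0},{"x":-0.8,"y":0.18,"z":0,"spin":0},{"x":-0.8,"y":0.18,"z":0,"spin":0},{"x":-0.7,"y":0.16,"z":0,"spin":0.3},{"x":-0.5,"y":0.12,"z":0,"spin":0},{"x":-0.3,"y":0.08,"z":0,"spin":0},{"x":0,"y":0,"z":0,"spin":0},{"x":0,"y":0,"z":0,"spin":0}])

```text
time_s: 17.7
tool_pos: [557.9, -166.9, 269.9]
orientation: [0.684, 0.73, 0.0, -0.001]
ft_force: [-0.4, -0.7, -1.9]
opening: 5.7
gripper_force: 65.8
```

Run:
```python
from h import *
np.set_printoptions(precision=1,suppress=True)
o=status.get_obs(); p=o["tool_pos"]; q=o["orientation"]; print(o["time_s"],p,q,o["opening"],o["ft_force"],o["gripper_force"])
W0=np.array([566,-186.7,0]); yw=.0655
T=lambda P:R.from_euler("z",-yw).apply(P-W0)
print("tcp in wheel",T(p))
for n in("top","side"):
    z=np.load(n+"1.npz"); d=z["d"]; P=T(cloud(n,d,np.ones(d.shape,bool))); P=P[(abs(P[:,0])<60)&(abs(P[:,1])<90)]
    S=P[P[:,2]>76]; print(n,"stand y",np.percentile(S[:,1],[1,99]),"bat z",np.median(P[abs(P[:,2]-70)<6][:,2]))
    M=S[abs(S[:,1])<45]
    for lo in range(-40,36,4):
        k=(M[:,0]>=lo)&(M[:,0]<lo+4)
        if k.sum()>4: print("   x",lo+2,k.sum(),np.percentile(M[k][:,2],[5,50,95]))
    # now: tile
    im,d=vision.get_image(n); I=im.astype(int)
    m=(I[...,0]>I[...,2]*1.5)&(I[...,0]>60)&(I[...,0]>1.15*I[...,1]); Q=cloud(n,d,m); Q=Q[(np.linalg.norm(Q[:,:2]-p[:2],axis=1)<90)&(Q[:,2]>90)]
    Q=T(Q); 
    if len(Q)>10: s=np.linalg.svd(Q-Q.mean(0),full_matrices=False)[2][2]; print(n,"tile",len(Q),s,np.percentile(Q,[2,50,98],axis=0).tolist())
    r=vision.mark_of(n,"blue_tile"); print([ (round(a["conf"],2),a["uv"],T(ray_z(n,a["uv"],p[2]-103))) for a in r[:2]])
    u,v=proj(n,p-[0,0,100])[0].astype(int); c=im[max(v-60,0):v+60,max(u-80,0):u+80]; cv2.imwrite(f"pics/w_{n}.png",cv2.resize(c,(400,300),interpolation=cv2.INTER_CUBIC))
cv2.imwrite("pics/w.png",np.hstack([cv2.imread("pics/w_side.png"),cv2.imread("pics/w_top.png")]))
```

```text
17.7 [ 557.9 -166.9  269.9] [ 0.7  0.7  0.  -0. ] 5.748405605029199 [-0.4 -0.7 -1.9] 65.83091507200152
tcp in wheel [ -6.7  20.3 269.9]
top stand y [-52.7  56. ] bat z 70.95941459319897
   x -30 52 [ 79.8 131.6 135.4]
   x -26 100 [ 84.  132.  135.5]
   x -22 49 [123.  127.9 134.7]
   x -18 46 [112.6 116.8 124.5]
   x -14 48 [103.3 108.2 115. ]
   x -10 43 [ 92.3  96.8 102.3]
   x -6 42 [82.  87.7 92. ]
   x -2 58 [79.6 82.1 85.1]
   x 2 66 [79.7 83.8 87.1]
   x 6 69 [81.8 85.8 89.8]
   x 10 90 [ 83.2  88.4 100.4]
   x 14 60 [ 95.5  98.4 101.3]
   x 18 39 [86.5 93.3 96.7]
   x 22 5 [84.2 85.7 87.2]
top tile 43 [-1.   0.  -0.1] [[-12.500431307892454, 40.3670481430517, 263.08405442662286], [-7.215584717941014, 52.11136263581463, 265.927026586788], [-3.5623686817241946, 64.1800197598524, 288.0072094458252]]
[(0.72, [357.5, 158.6], array([ -6.8,  20.7, 166.9])), (0.36, [202.8, 141.0], array([ 61.8, 359.4, 166.9]))]
side stand y [-52.  57.] bat z 69.1238488440161
   x -30 204 [ 77.5  96.6 132.3]
   x -26 71 [ 96.9 105.2 132.5]
   x -22 32 [102.1 104.2 108.8]
   x -2 18 [79.2 81.7 83.7]
   x 2 52 [80.6 82.7 85.8]
   x 6 49 [81.4 84.3 87.3]
   x 10 90 [83.3 90.3 99.3]
   x 14 29 [84.2 95.5 97.8]
side tile 58 [-1. -0.  0.] [[-11.8685069824395, 30.925025303234946, 175.9748254315611], [-8.469465366717799, 56.56749069561427, 263.65864782619633], [-3.7339892218600643, 65.49317139706761, 266.92113145255314]]
[(0.87, [318.1, 147.0], array([-14.2,  15.5, 166.9]))]
```

View pics/w.png

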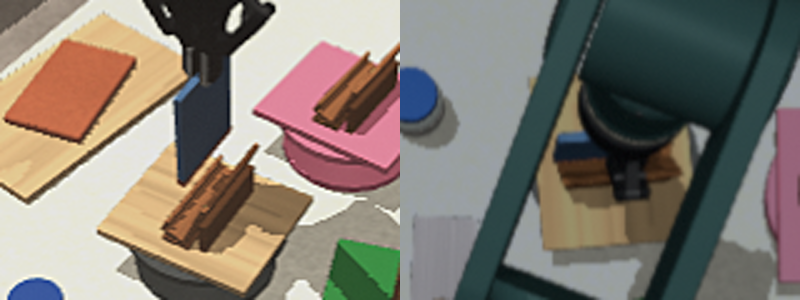

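The crop shows the tile hanging over the plywood bat's stand (side crop: tile (203,130), stand (210,205)). It needs about 8 mm in wheel x and −18 mm along the ledge, then down.

Request:
jog_arm(targets=[{"x":-0.2,"y":0.1,"z":0,"spin":0},{"x":-0.25,"y":0.11,"z":0,"spin":0},{"x":0,"y":0,"z":0.2,"spin":0},{"x":0,"y":0,"z":0.4,"spin":0},{"x":0,"y":0,"z":0.4,"spin":0},{"x":0,"y":0,"z":0.35,"spin":0},{"x":0,"y":0,"z":0.2,"spin":0},{"x":0,"y":0,"z":0.15,"spin":0},{"x":0,"y":0,"z":0,"spin":0},{"x":0,"y":0,"z":0,"spin":0}])

```text
time_s: 18.9
tool_pos: [568.0, -185.0, 202.7]
orientation: [0.684, 0.73, 0.0, 0.0]
ft_force: [-0.3, 0.6, -2.1]
opening: 5.6
gripper_force: 65.8
```

```bash
cat > wl.py <<'E'
from h import *
import sys
np.set_printoptions(precision=1,suppress=True)
o=status.get_obs(); p=o["tool_pos"]; q=o["orientation"]
W0=np.array([566,-186.7,0]); yw=.0655
T=lambda P:R.from_euler("z",-yw).apply(P-W0)
print(o["time_s"],"tcp in wheel",T(p),o["opening"],o["ft_force"],o["gripper_force"])
out=[]
for n in("side","top"):
    im,d=vision.get_image(n); I=im.astype(int)
    m=(I[...,0]>I[...,2]*1.5)&(I[...,0]>50)&(I[...,0]>1.15*I[...,1]); Q=T(cloud(n,d,m)); Q=Q[(abs(Q[:,0])<60)&(abs(Q[:,1])<70)&(Q[:,2]>75)]
    if len(Q)>10: s=np.linalg.svd(Q-Q.mean(0),full_matrices=False)[2][2]; s*=np.sign(s[0]); print(n,"tile",len(Q),s,"tilt",np.degrees(np.arctan2(s[2],s[0])),np.percentile(Q,[2,50,98],axis=0).tolist())
    u,v=proj(n,[560,-187,120])[0].astype(int); c=im[max(v-45,0):v+45,u-60:u+60]; out.append(cv2.resize(c,(400,300),interpolation=cv2.INTER_CUBIC))
cv2.imwrite(f"pics/{sys.argv[1]}.png",np.hstack(out))
E
python3 wl.py p1
```

```text
18.9 tcp in wheel [  2.1   1.6 202.7] 5.571761443064655 [-0.3  0.6 -2.1] 65.82943266257644
side tile 64 [ 1. -0. -0.] tilt -1.4059478708326583 [[-3.2039910267150122, 9.747586552859904, 106.83568419303931], [0.7367902455135245, 42.11909576854962, 194.72960961818507], [4.7112368351186324, 46.65167967144238, 198.6047967772689]]
top tile 43 [ 1.  -0.   0.1] tilt 8.379494422066074 [[-15.125834121154679, 21.260064954211792, 179.5474765369866], [1.450288566989147, 32.499898473142565, 199.19662954426178], [7.557202657853615, 45.240680983410414, 322.2789689605134]]
```

View pics/p1.png

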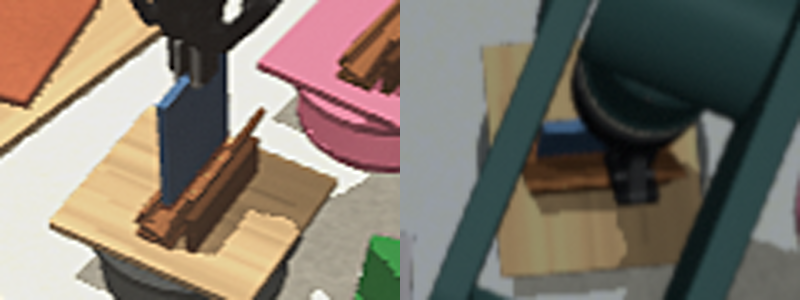

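Request:
jog_arm(targets=[{"x":0,"y":0,"z":0.15,"spin":0},{"x":0,"y":0,"z":0.1,"spin":0},{"x":0,"y":0,"z":0.04,"spin":0},{"x":0,"y":0,"z":0.02,"spin":0},{"x":0,"y":0,"z":0.02,"spin":0},{"x":0,"y":0,"z":0,"spin":0}])

```text
time_s: 19.6
tool_pos: [567.7, -184.9, 188.8]
orientation: [0.684, 0.73, 0.0, -0.0]
ft_force: [-0.2, 0.0, -1.0]
opening: 5.7
gripper_force: 65.9
```

Request:
jog_arm(targets=[{"x":0,"y":0,"z":0.03,"spin":0},{"x":0,"y":0,"z":0.02,"spin":0},{"x":0,"y":0,"z":0,"spin":0}])

```text
time_s: 19.9
tool_pos: [568.2, -185.0, 188.2]
orientation: [0.684, 0.73, 0.0, 0.001]
ft_force: [0.0, 0.5, 3.4]
opening: 5.4
gripper_force: 66.4
```

Contact at 5 N, at the height expected for the ledge. Now I loosen the grip a little so the tile leans onto the near finger.

Request:
jog_arm(targets=[{"x":0,"y":0,"z":0,"spin":0},{"x":0,"y":0,"z":0,"spin":0},{"x":0,"y":0,"z":0,"spin":0}], gripper=11)

```text
time_s: 20.2
tool_pos: [567.5, -184.9, 186.5]
orientation: [0.684, 0.73, -0.0, -0.0]
ft_force: [0.2, -0.4, -0.6]
opening: 10.8
gripper_force: 0.0
```

```bash
python3 wl.py p2
```

```text
20.2 tcp in wheel [  1.7   1.7 186.5] 10.8211548221974 [ 0.2 -0.4 -0.6] 0.03315188339911401
side tile 80 [ 1.  -0.1 -0. ] tilt -1.4412115993208598 [[-6.512360684456985, -36.68452259027102, 94.2339946055393], [-1.2187183344131758, 33.13913628213443, 169.7021001599918], [2.9458293372822006, 45.99203335673856, 183.6401502671714]]
top tile 47 [ 1.  -0.   0.1] tilt 7.560730935916247 [[-15.37605744400476, 20.9210963449031, 166.27217165708322], [-0.1797139037541571, 33.83064887165854, 184.26698890799082], [4.966981298623059, 45.705445717792436, 310.14703566530915]]
```

Request:
jog_arm(targets=[{"x":0,"y":0.05,"z":0,"spin":0},{"x":0,"y":0.04,"z":0,"spin":0},{"x":0,"y":0,"z":0,"spin":0}], gripper=18)

```text
time_s: 20.6
tool_pos: [571.5, -184.7, 186.8]
orientation: [0.684, 0.73, 0.0, -0.0]
ft_force: [-1.1, 0.1, -0.6]
opening: 17.5
gripper_force: 0.0
```

Request:
jog_arm(targets=[{"x":0,"y":0.05,"z":0,"spin":0},{"x":0,"y":0.04,"z":0,"spin":0},{"x":0,"y":0,"z":0,"spin":0}], gripper=25)

```text
time_s: 20.9
tool_pos: [575.1, -184.4, 186.8]
orientation: [0.684, 0.73, 0.0, -0.0]
ft_force: [-0.2, 0.8, 0.2]
opening: 25.4
gripper_force: 0.0
```

Request:
jog_arm(targets=[{"x":0,"y":-0.06,"z":0.02,"spin":0},{"x":0,"y":-0.06,"z":0.02,"spin":0},{"x":0,"y":-0.06,"z":0.02,"spin":0},{"x":0,"y":-0.06,"z":0.02,"spin":0},{"x":0,"y":-0.06,"z":0.02,"spin":0},{"x":0,"y":-0.06,"z":0.02,"spin":0},{"x":0,"y":0,"z":0,"spin":0}])

```text
time_s: 21.6
tool_pos: [560.1, -185.4, 182.0]
orientation: [0.684, 0.73, -0.0, -0.0]
ft_force: [-0.3, 0.3, 0.3]
opening: 25.2
gripper_force: 0.1
```

```bash
python3 wl.py p3
```

```text
21.6 tcp in wheel [ -5.8   1.7 182. ] 25.221540072571276 [-0.3  0.3  0.3] 0.07243721669510705
side tile 61 [ 1.  -0.   0.1] tilt 8.247676462185797 [[-19.179687081540884, 9.031356484005899, 94.43372539233698], [-13.396596224432718, 39.93277838294315, 179.80105678441828], [-2.98052465795103, 46.85667383361866, 183.00187376227092]]
top tile 47 [ 1.  -0.   0.1] tilt 7.565666237734797 [[-29.294312223542498, 17.03494687961858, 152.06582404469555], [-14.064358590133986, 31.87221675212608, 182.71778899995275], [-7.796850796209873, 45.529517254906736, 308.40552311324717]]
```

View pics/p3.png

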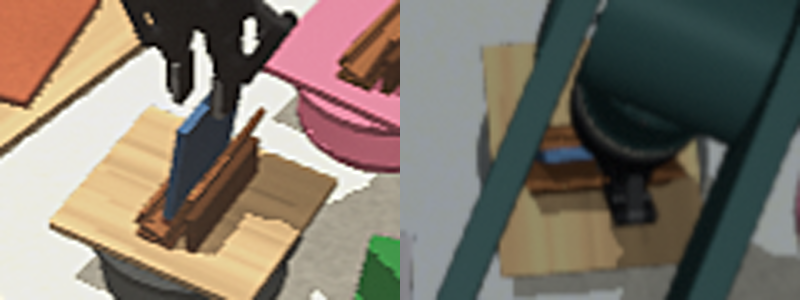

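The tile leans about 8° on the near finger, with its foot in the ledge. Continuing.

Request:
jog_arm(targets=[{"x":0,"y":-0.06,"z":0.02,"spin":0},{"x":0,"y":-0.06,"z":0.02,"spin":0},{"x":0,"y":-0.06,"z":0.02,"spin":0},{"x":0,"y":-0.06,"z":0.02,"spin":0},{"x":0,"y":-0.06,"z":0.02,"spin":0},{"x":0,"y":-0.05,"z":0.01,"spin":0},{"x":0,"y":-0.05,"z":0,"spin":0},{"x":0,"y":-0.05,"z":0,"spin":0},{"x":0,"y":-0.05,"z":0,"spin":0},{"x":0,"y":0,"z":0,"spin":0}])

```text
time_s: 22.7
tool_pos: [540.3, -186.7, 177.8]
orientation: [0.684, 0.73, 0.0, -0.0]
ft_force: [-0.2, 0.1, 0.5]
opening: 24.7
gripper_force: 0.2
```

```bash
python3 wl.py p4
```

```text
22.7 tcp in wheel [-25.6   1.7 177.8] 24.674449402295743 [-0.2  0.1  0.5] 0.23282868904061615
side tile 72 [0.9 0.  0.4] tilt 21.031155433958414 [[-39.02542840627879, 5.640198712555113, 92.83856871167572], [-32.764229986713666, 41.581168776690845, 173.76168803303847], [-3.6785209914941, 46.700105833738284, 176.88188881469202]]
top tile 103 [0.5 0.9 0. ] tilt 1.4489561068889687 [[-42.6685095982722, 20.590215193727268, 81.11921233463124], [-26.82503115070746, 31.297641393611045, 171.0863155598497], [-2.390549216029272, 44.969544420281416, 294.67462967562005]]
```

Request:
jog_arm(targets=[{"x":0,"y":-0.05,"z":0,"spin":0},{"x":0,"y":-0.05,"z":0,"spin":0},{"x":0,"y":-0.05,"z":0,"spin":0},{"x":0,"y":-0.05,"z":0,"spin":0},{"x":0,"y":0,"z":0,"spin":0}])

```text
time_s: 23.3
tool_pos: [532.4, -187.2, 177.8]
orientation: [0.684, 0.73, 0.0, 0.0]
ft_force: [-0.0, -0.3, -0.5]
opening: 24.7
gripper_force: 0.0
```

Request:
jog_arm(targets=[{"x":0,"y":0,"z":0,"spin":0},{"x":0,"y":0,"z":0,"spin":0},{"x":0,"y":0,"z":0,"spin":0},{"x":0,"y":0,"z":-0.2,"spin":0},{"x":0,"y":0,"z":-0.5,"spin":0},{"x":0,"y":0,"z":-0.8,"spin":0},{"x":0,"y":0,"z":-0.8,"spin":0},{"x":0,"y":0,"z":-0.5,"spin":0}], gripper=40)

```text
time_s: 24.1
tool_pos: [533.2, -187.4, 293.6]
orientation: [0.684, 0.73, 0.001, 0.002]
ft_force: [0.6, -0.3, 0.1]
opening: 39.8
gripper_force: 0.0
```

Request:
jog_arm(targets=[{"x":0,"y":-0.5,"z":0,"spin":0},{"x":0,"y":-0.9,"z":0,"spin":0},{"x":0,"y":-0.9,"z":0,"spin":0},{"x":0,"y":-0.9,"z":0,"spin":0},{"x":0,"y":-0.9,"z":0,"spin":0},{"x":0,"y":-0.5,"z":0,"spin":0},{"x":0,"y":0,"z":0,"spin":0}])

```text
time_s: 24.8
tool_pos: [347.4, -199.2, 291.2]
orientation: [0.685, 0.729, -0.0, 0.001]
ft_force: [0.7, -0.1, -0.2]
opening: 40.0
gripper_force: 0.0
```

```bash
python3 wl.py p5; python3 bar.py 6
python3 - <<'E'
from h import *
np.set_printoptions(precision=1,suppress=True)
W0=np.array([566,-186.7,0]); T=lambda P:R.from_euler("z",-.0655).apply(P-W0)
for n in("side","top"):
    im,d=vision.get_image(n); r=vision.regions_of(n,"blue_tile")[0]; P=T(cloud(n,d,cv2.erode(r["mask"].astype(np.uint8),np.ones((2,2)))>0)); print(n,r["conf"],np.percentile(P,[1,50,99],axis=0).tolist())
    s=np.linalg.svd(P-P.mean(0),full_matrices=False)[2][2]; print(np.degrees(np.arctan2(s[2],s[0])),s)
    for k in(r["mask"],): 
        v,u=np.nonzero(k); print(u.min(),u.max(),v.min(),v.max())
E
```

```text
24.8 tcp in wheel [-219.     1.8  291.2] 39.98156757524471 [ 0.7 -0.1 -0.2] 0.0
side tile 110 [0.9 0.  0.4] tilt 23.260246435004696 [[-41.79184820661624, -39.98409498589877, 95.0951653523082], [-37.788822244669134, 17.00303663099023, 173.5953993465933], [-5.376710206758688, 46.403029676478425, 176.6106933100057]]
top tile 491 [ 0.9 -0.   0.4] tilt 22.84216193022623 [[-38.045766628817596, -40.680620021743536, 95.26663831553174], [-22.08998277676343, 1.5943084552169504, 148.89027270376505], [-0.7268132911191986, 44.29521889523533, 178.8115259175724]]
24.9 [ 349.23 -199.22  290.52] 40.385109641982 [ 0.23 -0.58  1.11] [-0.66 -0.25  1.6   0.    1.79 -0.72]
tab pred [678.51 221.08 292.  ]
side red 91 [126.53  -0.2  301.47]
  z 122 101 [101.66   1.33 121.26] [ 97.17 110.35]
  z 147 46 [102.83   2.24 146.74] [101.17 107.38]
  z 172 50 [102.81   2.32 173.47] [101.19 107.6 ]
  z 197 50 [103.21   2.04 197.05] [101.26 107.56]
  z 222 58 [102.91   2.35 223.  ] [101.03 107.34]
  z 247 56 [103.     2.13 248.62] [101.07 108.03]
  z 272 62 [103.05   2.18 272.93] [101.4 108.2]
  z 297 60 [103.39   1.3
[... 248 characters left out ...]
.02 110.4 ]
  z 222 19 [104.71  -4.43 225.04] [102.29 109.  ]
  z 247 28 [103.37  -4.42 247.14] [102.78 109.11]
  z 272 29 [103.75  -4.24 274.98] [102.56 110.25]
  z 297 64 [108.29  -3.92 294.98] [102.97 142.26]
side 0.58 [[-12.445668803541276, 359.26201071077634, 49.43652098774281], [-6.658434070273023, 413.50705415126083, 86.5979116623048], [17.750185448223096, 441.6065006220143, 92.26540323937265]]
31.504886767177084 [0.9 0.  0.5]
203 236 271 309
top 0.69 [[-40.13614829632805, -42.18586448762711, 93.8267846123324], [-23.110560723518127, -0.9780714962827903, 151.0472764719401], [-0.539265945562505, 43.47285998248493, 178.61312870870066]]
-156.86409665498735 [-0.9  0.  -0.4]
345 388 158 173
```

View pics/p5.png

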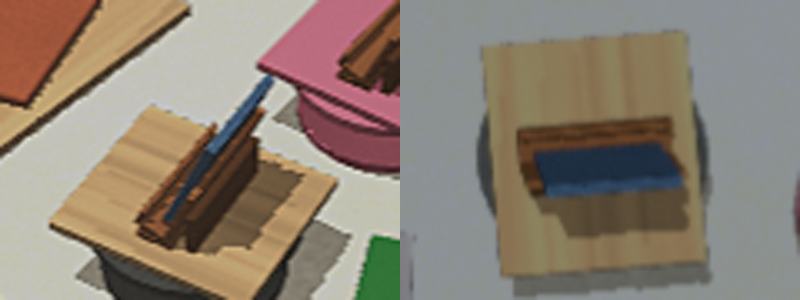

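Tile leans at 23° on the backrest, and the keeper is still upright. I'll check the centring along the ledge in one enlarged crop, with model outlines overlaid.

Run:
```python
from h import *
np.set_printoptions(precision=1,suppress=True)
W0=np.array([566,-186.7,0]); yw=.0655
T=lambda P:R.from_euler("z",-yw).apply(P-W0)
n="top"; im,d=vision.get_image(n); I=im.astype(int)
old=np.load("top1.npz"); OI=old["im"]
m=(I[...,0]>I[...,2]*1.4)&(I[...,0]>40)&(I[...,0]>1.12*I[...,1])
v,u=np.nonzero(m&(d>0)); P=T(deproj(n,np.c_[u,v],d[v,u])); k=(abs(P[:,0])<60)&(abs(P[:,1])<70)&(P[:,2]>75); P=P[k]
for lo in range(90,180,10):
    b=P[(P[:,2]>=lo)&(P[:,2]<lo+10)]
    if len(b)>5: print("tile z",lo+5,len(b),"y",np.percentile(b[:,1],[0,3,97,100]),"x",np.median(b[:,0]))
S=T(cloud(n,old["d"],np.ones(d.shape,bool))); S=S[(S[:,0]>-40)&(S[:,0]<25)&(abs(S[:,1])<75)]
for lo,hi in((79,86),(86,94),(94,102),(102,112),(112,122),(126,137)):
    b=S[(S[:,2]>=lo)&(S[:,2]<hi)]; print("stand z",lo,len(b),"y",np.percentile(b[:,1],[0,3,97,100]))
st=lambda p,y0:R.from_euler("z",yw).apply(R.from_euler("y",-22,degrees=True).apply(p)+[0,y0,82])+W0
c=[330,130,400,200]
A=cv2.resize(im[140:190,325:405],(800,500),interpolation=cv2.INTER_CUBIC)
for y0,col in((2,(0,255,255)),):
    for pts in([[4,-45,0],[4,45,0],[4,45,100],[4,-45,100]],[[15,-55,10],[15,55,10]],[[-10,-55,57],[-10,55,57]]):
        q=(proj(n,st(np.array(pts,float),y0))-[325,140]+.5)*10
        cv2.polylines(A,[q.astype(np.int32)],len(pts)>2,col,1)
cv2.imwrite("pics/fin.png",A)
```

```text
tile z 95 31 y [-41.1 -36.9  41.4  43.7] x -1.186200562083567
tile z 105 39 y [-38.4 -34.7  41.8  44.4] x -4.66036608200572
tile z 115 46 y [-42.6 -40.9  44.8  45.5] x -8.403593481135683
tile z 125 48 y [-42.9 -38.1  36.3  41.9] x -12.857886956239987
tile z 135 47 y [-41.5 -40.1  45.3  45.6] x -16.97246410551559
tile z 145 45 y [-42.1 -39.4  40.6  43.5] x -20.606737752852673
tile z 155 46 y [-42.6 -40.   43.6  45.7] x -24.273603836057546
tile z 165 53 y [-42.4 -40.1  45.3  45.6] x -28.130662620826943
tile z 175 151 y [-40.9 -38.5  43.4  45. ] x -35.024396061546376
stand z 79 236 y [-53.8 -50.9  52.2  56. ]
stand z 86 196 y [-53.3 -50.9  54.1  56.1]
stand z 94 177 y [-52.2 -49.8  51.5  54.6]
stand z 102 75 y [-53.5 -50.2  49.3  55. ]
stand z 112 55 y [-53.4 -50.5  53.9  56.2]
stand z 126 158 y [-52.7 -49.9  52.8  55.1]
```

View pics/fin.png

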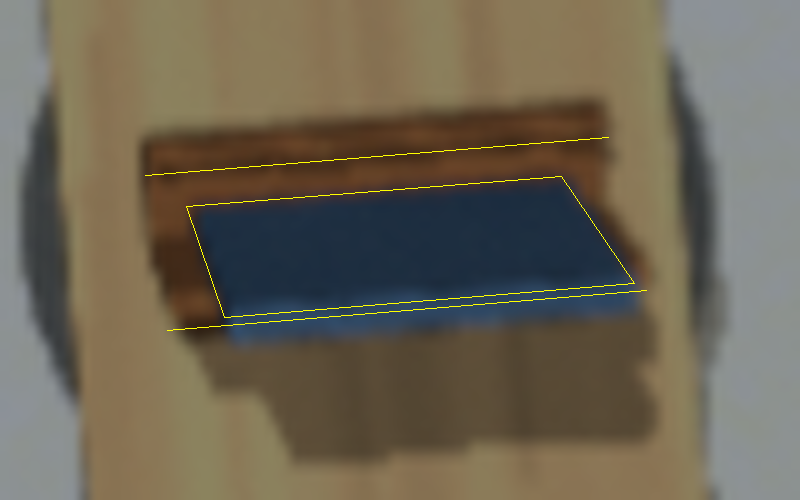

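The enlarged crop shows the blue tile flat on the backrest. By depth its span is −42.6..45.6 mm against the stand's −53.6..56 mm, so it is centred to about 1 mm. The gripper is clear, so I'm handing in.

```bash
python3 -c "
from station import robot
print(robot.hand_in())"
```

```text
the job is handed in; nothing more can be done
None
```

The job is handed in, though no verdict came back: the keeper bar stands upright, and the blue tile leans on the plywood wheel's stand, centred to about 1 mm. The other two tiles were still in their slots when I lifted the blue one out, and the arm kept clear of the jar and scraper.

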